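# Find the hand lever that stops short of its bar

### The job

Check two look-alike hand levers, each in front of its own fixed grip bar: with the backs of your closed fingers press the left one in as far as it goes, hold it there a moment and let it spring out, then do the same with the right one, without forcing. One stops short of its bar and the other runs right up to it: finish while holding the one that stops short pressed fully in, so that its gap can be measured. Press only from outside, with no finger between lever and bar and no touch on the bars, pinch nothing, and leave the loose things where they are.

Things in the scene. Friction and masses are not known exactly. Their poses are not given: they have to be found in the camera images.
- stand_a: One of two fixed lever stands that look alike, one left of the robot (y > 0), one right; either name may be on either side. 117 mm high. Origin under the 10 mm plate, z up, x from lever to bar (away from the robot within 20 deg), y along the bar. Plate: x -55 to 65, y -100 to 100 mm. Pivot axis: x 0, y -78. Bar (rubber sleeve, 22 mm thick, not to be touched): x 32, z 95. Posts: x 19 to 45, y -87 to -69 and 74 to 92.
- swing_a (a joint): Lever angle, rad: 0 = sprung out (57 mm of air from ball end to bar), grows when pressed to the bar. One stand has a hidden stop at 0.29 (22 mm of air left); on the other it is missing and the lever runs to 0.47, ball end at the bar. Only pressing shows which. Both springs are alike: at press_a 1.7 N to start, 4 N at 0.29, 5.6 N at 0.47; rigid at its end. Springs back when let go.
- lever_a: Lever of stand_a: straight aluminium blade, 18 mm high, 12 mm thick, ending in a 20 mm ball. Origin on the vertical pivot axis, 95 mm over the worktop; y along the blade (ball centre at 125 mm), x across it towards the bar. Thin dark strip on the bar side: not to be touched. At rest it stands 0.38 rad off parallel with the bar, ball end farthest out; pressing turns it clockwise seen from above.
- press_a (a point): Good place to press: on the blade's outer face (turned away from the bar), 95 mm from the pivot, 95 mm over the worktop. Its x axis points square into the face, the way to press (it swings with the lever); y runs along the blade to the ball end; z up.
- tip_a (a point): Centre of the 20 mm ball at the end of the lever of stand_a.
- stand_b: One of two fixed lever stands that look alike, one left of the robot (y > 0), one right; either name may be on either side. 117 mm high. Origin under the 10 mm plate, z up, x from lever to bar (away from the robot within 20 deg), y along the bar. Plate: x -55 to 65, y -100 to 100 mm. Pivot axis: x 0, y -78. Bar (rubber sleeve, 22 mm thick, not to be touched): x 32, z 95. Posts: x 19 to 45, y -87 to -69 and 74 to 92.
- swing_b (a joint): Lever angle, rad: 0 = sprung out (57 mm of air from ball end to bar), grows when pressed to the bar. One stand has a hidden stop at 0.29 (22 mm of air left); on the other it is missing and the lever runs to 0.47, ball end at the bar. Only pressing shows which. Both springs are alike: at press_b 1.7 N to start, 4 N at 0.29, 5.6 N at 0.47; rigid at its end. Springs back when let go.
- lever_b: Lever of stand_b: straight aluminium blade, 18 mm high, 12 mm thick, ending in a 20 mm ball. Origin on the vertical pivot axis, 95 mm over the worktop; y along the blade (ball centre at 125 mm), x across it towards the bar. Thin dark strip on the bar side: not to be touched. At rest it stands 0.38 rad off parallel with the bar, ball end farthest out; pressing turns it clockwise seen from above.
- press_b (a point): Good place to press: on the blade's outer face (turned away from the bar), 95 mm from the pivot, 95 mm over the worktop. Its x axis points square into the face, the way to press (it swings with the lever); y runs along the blade to the ball end; z up.
- tip_b (a point): Centre of the 20 mm ball at the end of the lever of stand_b.
- slug: Bystander: amber cylinder 42 mm diameter, 98 mm tall, standing loose between the two stands. Origin at centre of its underside.
- dish: Bystander: small glass dish, 60 mm diameter, 12 mm high, loose, on the near side between the stands. Origin at centre of its underside.
- weight: Bystander: brass weight, 34 mm diameter, 23 mm high, loose, behind the stands. Origin at centre of its underside.
- beaker: Bystander: steel beaker, 77 mm diameter, 89 mm high, loose, behind the stands. Origin at centre of its underside.

How it is judged:
On the way, in this order (a step that is already met when the one before it is completed fails the run):
1. the left lever is pressed in to its end by the fingers, the right one out (((world y of stand_a above 0 m and value of joint swing_a above 0.265 rad and contact force between the fingers and lever_a above 2 N and value of joint swing_b below 0.06 rad) or (world y of stand_b above 0 m and value of joint swing_b above 0.44 rad and contact force between the fingers and lever_b above 2 N and value of joint swing_a below 0.06 rad))), for 0.2 s.
2. the right lever is pressed in to its end by the fingers, the left one out again (((world y of stand_a below 0 m and value of joint swing_a above 0.265 rad and contact force between the fingers and lever_a above 2 N and value of joint swing_b below 0.06 rad) or (world y of stand_b below 0 m and value of joint swing_b above 0.44 rad and contact force between the fingers and lever_b above 2 N and value of joint swing_a below 0.06 rad))), for 0.2 s.
At the end, for the whole second after the job is handed in: The lever that stops short of its bar is held pressed in to within about 0.03 rad of its stop (joint above 0.265) by the fingers with more than 2 N, and the other lever is out (joint below 0.06) (value of joint swing_a above 0.265 rad and contact force between the fingers and lever_a above 2 N and value of joint swing_b below 0.06 rad); the arm keeps its last pose, push and grip.
It fails at once if the fingers touch the bar-facing side of a lever, as in a pinch (over 1 N) (contact force between the fingers and lever_a_c0 above 1 N or contact force between the fingers and lever_b_c0 above 1 N).
It fails at once if the robot touches a grip bar (over 2 N) (contact force between any of the fingers, the arm and stand_a_c0 above 2 N or contact force between any of the fingers, the arm and stand_b_c0 above 2 N).
It fails at once if a lever is forced (over 60 N) (contact force between the fingers and lever_a above 60 N or contact force between the fingers and lever_b above 60 N).
It fails at once if a loose bystander is shifted or lifted (over 20 mm) (distance of any of slug, dish, weight, beaker from where it was at the start of the episode above 0.02 m).
It also fails if it takes over 64 s, if anything falls off the work surface, if the arm or the gripper's body presses on something with over 40 N, if the wrist force passes 120 N, or if a joint passes its speed limit or range.

### The arm

A 7-joint arm with a two-finger parallel gripper is mounted at the origin on a cart in front of the work surface, level with it; the furniture and walls round the work are solid. World frame = base frame: x ahead of the robot, y to its left, z up, the work surface at z = 0. Lengths are in m, angles in rad, forces in N, time in s.
With the tool pointing down it reaches from about 0.425 to 1.025 m from the base axis. Payload 9.4 kg.
Tool frame: the origin (TCP) lies on the centre line of the jaws, within the pads' length; the fingertips stand 11 mm ahead of it and the grasp point (between the pads) lies 8 mm behind it (arm.finger_overhang is the distance from the TCP to the fingertips, in m); x points along the fingers, y is the direction in which the jaws open and shut, and the axes are right-handed (so a half turn about x gives the same grasp; the last joint's range is limited). The gripper opens to 93 mm and grips with 3 to 60 N. Pads are 15 mm wide; open, the fingers measure 128 mm over their backs; the gripper's body (75 mm by 188 mm) begins 65 mm behind the grasp point.
Start: joints at [-0.077, 0.599, -0.003, 1.599, 0.002, 0.943, -0.08], TCP at [0.725, -0, 0.23] pointing down, gripper open.
Joint ranges: [-2.57, 2.57], [-0.35, 1.97], [-1.29, 1.29], [0.11, 2.56], [-1.05, 4.19], [0.11, 1.86], [-2.63, 2.63]. Speed limits (rad/s): [2.22, 2.22, 3.01, 3.01, 3.14, 3.14, 3.14].

### API

Orientations are given as a unit quaternion [x, y, z, w].
In Python, from workcell import arm, optics, workorder gives the robot as it stands. The module is installed in compiled form; this text tells all that it offers.
- The arm moves only by the tool arm_command, never from a script. Its argument "motion" is text: rows parted by semicolons, each of 4 numbers parted by spaces: the shift along the world's x, y, z in mm, then the turn about the world's z in degrees. In form: dx dy dz twist; .... A call has 1 to 8 rows; each row shifts and turns the commanded pose from where the row before left it; what a row does not reach is not made up. A row lasts 1/10 s, in which the tool goes at most 50 mm and 8.59 degrees, less where a joint would pass 70% of its speed; a pose out of reach is approached as far as the arm can. A call is refused whole if a number of a shift passes 50 or a number of a turn 8.59, either way. A call with a gripper value outside its range is refused whole. "jaw" is the gripper command: -1 is shut, 1 is fully open, values between are in proportion, set as the call begins (left out, the last holds). The fingers move at their own pace and stop on an object; the grip force is fixed at half the most. Time passes only in rows, so rows that do not move let the fingers close. It gives the time, the measured TCP pose, the force and the opening at its end, in the units of the state.
- arm.observe(): the state, without advancing time (a new reading comes with each control period).
- optics.grab_frame(name): name is "scene" or "side" or "wrist"; returns (picture, depth): 400x640x3 uint8, red, green, blue; 400x640 float32, m along the optical axis (not along the pixel's ray), 0 where there is no reading.
- optics.camera_model(name): a dict with "camera_matrix" (3x3 intrinsics, pixels), "dist_coeffs" ([k1, k2, p1, p2, k3] as OpenCV has them; the pictures are not rectified), "world_from_camera" (4x4, takes a point from camera to world coordinates). Camera axes: x right, y down, z forward; pixel columns grow to the right and rows downward; lengths in m; the calibration is good to about 2 mm. A picture is of the moment at which its call begins: read the wrist's pose just before it. camera_model takes no time and is no camera call; for the wrist camera it gives the pose at the moment of the call.
- workorder.job_done(): hands the job in, once; it reports no verdict.
The state is a dict: "clock": time; "q": joint angles; "qvel": joint speeds; "joint_efforts": joint torques, N m; "ee_pos": TCP position; "ee_rot": TCP orientation; "contact_force": force on the tool from outside, world axes, zero at the start; "torque": the same for the moment, N m; "opening": finger opening in m.
Only numpy, scipy, OpenCV 4.12 (cv2) and the standard library are available. Lean on these libraries where they do the work, as an engineer would, in place of code of your own. Each camera call takes 0.05 s, during which the arm holds its last target. There are 200 camera calls.

## Working session

There is one attempt and no reset: what is moved stays moved. The work goes in short steps, Python scripts to look and compute and a tool call to move; the robot and the scene stay as the last step left them, time stands still between calls to the robot, and variables do not carry over. Pictures are saved under pics/ and viewed, about 8 in all and at most 12, crops included, and the job is handed in when it is done.

Besides the shell and the picture viewer there is one more tool, called after "Emit:" as name(argument=value, ...), one argument or row to a line, values as JSON. arm_command: Moves the arm, as the interface text tells. Its arguments: {"type":"object","properties":{"motion":{"type":"string"},"jaw":{"type":"number"}},"required":["motion"]}

```bash
mkdir -p pics; ls; cat > h.py <<'E'
from workcell import arm, optics, workorder
import numpy as np, cv2
def shot(n,f):
    m=optics.camera_model(n); p,d=optics.grab_frame(n)
    np.savez(f'pics/{f}.npz',p=p,d=d,K=m['camera_matrix'],D=m['dist_coeffs'],T=m['world_from_camera'])
    cv2.imwrite(f'pics/{f}.png',p[:,:,::-1]); return p,d,m
def cloud(f):
    z=np.load(f'pics/{f}.npz'); h,w=z['d'].shape
    uv=np.stack(np.meshgrid(np.arange(w),np.arange(h)),-1).reshape(-1,1,2).astype(float)
    r=cv2.undistortPoints(uv,z['K'],z['D'])[:,0]
    d=z['d'].reshape(-1,1); P=np.hstack([r*d,d])@z['T'][:3,:3].T+z['T'][:3,3]
    return z['p'],z['d'],P.reshape(h,w,3)
E
python3 - <<'E'
from h import *
s=arm.observe(); print(s['clock'],s['ee_pos'],s['ee_rot'],s['contact_force'],s['opening'],arm.finger_overhang)
a,_,m=shot('scene','scene0'); print(m['world_from_camera'])
b,_,m=shot('side','side0'); print(m['world_from_camera'])
cv2.imwrite('pics/c0.png',cv2.resize(np.vstack([a,b])[:,:,::-1],(480,600)))
E
```

```text
pics
0.0 [ 7.24549181e-01 -3.93322411e-06  2.28777437e-01] [-0.49958923 -0.50034942  0.50040278 -0.499658  ] [-0.47862626 -0.25958917 -0.00072932] 0.09288835554857121 0.011
[[-0.77847659 -0.34168275  0.5265236   0.03496949]
 [-0.62743155  0.40031518 -0.66789027  0.65149675]
 [ 0.01743119 -0.85029445 -0.52601853  0.6163311 ]
 [ 0.          0.          0.          1.        ]]
[[-0.94169274 -0.13631656  0.3076241   0.2648878 ]
 [-0.33646287  0.37404339 -0.86422467  0.89010819]
 [ 0.00274337 -0.91733818 -0.39809941  0.49665524]
 [ 0.          0.          0.          1.        ]]
```

View pics/scene0.png

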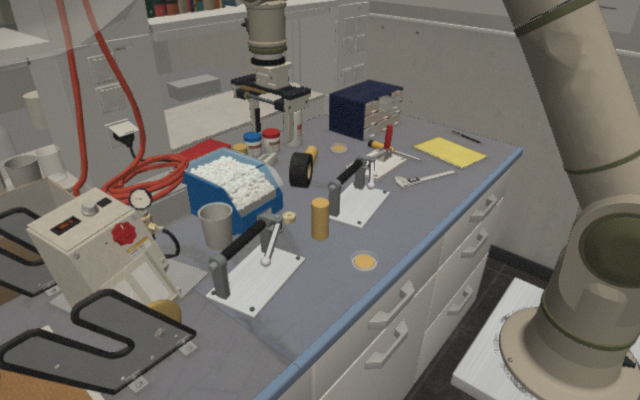

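View pics/side0.png

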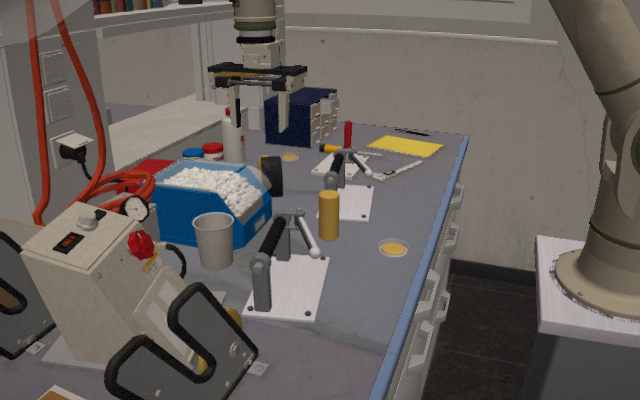

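The scene view shows the left stand's plate near (258,280) with its ball at (266,262). The right plate is near (358,203) with its ball at (372,185). The slug is at (320,218) and the dish at (364,262). The side view agrees. Next I'll measure from depth.

```bash
python3 - <<'E'
from h import *
for f,boxes in (('scene0',{'L':(200,205,310,315),'R':(322,150,395,228)}),('side0',{'L':(240,205,335,325),'R':(318,145,380,222)})):
    p,d,P=cloud(f); hsv=cv2.cvtColor(p,cv2.COLOR_RGB2HSV)
    for n,(u0,v0,u1,v1) in boxes.items():
        Q=P[v0:v1,u0:u1].reshape(-1,3); H=hsv[v0:v1,u0:u1].reshape(-1,3); ok=d[v0:v1,u0:u1].ravel()>0
        pl=ok&(abs(Q[:,2]-.010)<.006)&(H[:,1]<40)&(H[:,2]>150)
        r=cv2.minAreaRect((Q[pl,:2]*1000).astype(np.float32)); print(f,n,'plate',pl.sum(),r, np.median(Q[pl,2]))
        bar=ok&(Q[:,2]>.085)&(Q[:,2]<.112)&(H[:,2]<60)
        if bar.sum()>5:
            q=Q[bar]; c=q.mean(0); w=np.linalg.svd(q[:,:2]-c[:2],full_matrices=False)[2][0]; print('  bar',bar.sum(),c,np.degrees(np.arctan2(w[1],w[0])),np.ptp(q[:,:2]@w))
        lv=ok&(Q[:,2]>.08)&(Q[:,2]<.115)&(H[:,2]>120)&(H[:,1]<50)
        if lv.sum()>5:
            q=Q[lv]; c=q.mean(0); w=np.linalg.svd(q[:,:2]-c[:2],full_matrices=False)[2][0]; print('  lever',lv.sum(),c,np.degrees(np.arctan2(w[1],w[0])),'nearest',q[q[:,0].argsort()[:10]].mean(0))
    for n,lo,hi in (('amber',(12,120,90),(28,255,255)),):
        m=cv2.inRange(hsv,lo,hi); k,l,st,ce=cv2.connectedComponentsWithStats(m)
        for i in range(1,k):
            if st[i,4]>80:
                q=P[(l==i)&(d>0)]; print('  ',n,ce[i].round(),st[i,4],np.median(q,0),q[:,2].max() if len(q) else 0)
E
```

```text
scene0 L plate 3051 ((596.2420654296875, 208.18649291992188), (168.4474334716797, 200.77601623535156), 12.011323928833008) 0.010070941581272974
  bar 543 [0.59309068 0.21208299 0.10126226] -78.86971212890113 0.1477505678153011
  lever 535 [0.61035924 0.18953587 0.09759344] 162.49124048218607 nearest [0.50530398 0.23135042 0.0963578 ]
scene0 R plate 1780 ((629.9660034179688, -283.0496826171875), (166.2403106689453, 461.34661865234375), 31.19401741027832) 0.00996976715780723
  bar 218 [ 0.60604934 -0.16689616  0.10202798] -79.37361129628987 0.13184354350701624
  lever 177 [ 0.56069254 -0.17424581  0.10187515] 109.04794258516843 nearest [ 0.51867503 -0.14370261  0.09584645]
   amber [450. 151.] 871 [ 0.53494558 -0.66068856  0.00855532] 0.013202496461552582
   amber [312. 151.] 87 [ 0.85149497 -0.29665632  0.03958915] 0.08872882384135172
   amber [320. 218.] 593 [0.55950995 0.01347286 0.06496768] 0.10031349735507611
   amber [364. 261.] 157 [0.4301901  0.01381752 0.00567293] 0.009155595884492884
   amber [167. 308.] 344 [0.55923229 0.41718783 0.08890079] 0.11977094461295734
   amber [ 36
[... 767 characters left out ...]
0.75727813 0.02174759 0.33032326] 0.3341670854709514
   amber [406. 145.] 860 [ 0.53763892 -0.65819934  0.0062604 ] 0.010570932072225203
   amber [331. 148.] 101 [ 0.74979709 -0.51401559  0.0148981 ] 0.025199035840625827
   amber [329. 214.] 956 [0.56638504 0.01899637 0.05795997] 0.10009546217061549
   amber [393. 248.] 175 [0.43166084 0.01718136 0.00616638] 0.012290075505704379
   amber [150. 262.] 91 [0.73068433 0.36996509 0.10885084] 0.11282062802262088
   amber [234. 315.] 127 [0.55959186 0.41793471 0.09066156] 0.10744320248726624
   amber [201. 364.] 106 [0.56500037 0.49715629 0.06832309] 0.1020307762487051
   amber [ 53. 396.] 141 [0.76311802 0.57776137 0.00389886] 0.005905854024475021
```

```bash
python3 - <<'E'
from h import *
def Rz(a): return np.array([[np.cos(a),-np.sin(a)],[np.sin(a),np.cos(a)]])
for f,seeds in (('scene0',{'L':(258,285),'R':(358,208)}),('side0',{'L':(290,290),'R':(345,205)})):
    p,d,P=cloud(f); hsv=cv2.cvtColor(p,cv2.COLOR_RGB2HSV)
    for n,(u,v) in seeds.items():
        m=((d>0)&(abs(P[:,:,2]-.010)<.008)&(hsv[:,:,1]<45)&(hsv[:,:,2]>130)).astype(np.uint8)
        m=cv2.morphologyEx(m,cv2.MORPH_OPEN,np.ones((3,3)))
        k,l=cv2.connectedComponents(m); i=l[v,u]
        # join parts of same plate: all within 140 mm of seed
        q=P[(m>0)&(np.linalg.norm(P[:,:,:2]-P[v,u,:2],axis=2)<.17)] ; q1=P[l==i]
        for t,x in (('near',q),('comp',q1)):
            r=cv2.minAreaRect((x[:,:2]*1000).astype(np.float32)); print(f,n,t,i,len(x),np.round(r[0]),np.round(r[1]),round(r[2],1))
        # ball: bright low-sat points around expected height
        c=P[v,u,:2]
        b=(d>0)&(P[:,:,2]>.086)&(P[:,:,2]<.112)&(hsv[:,:,2]>90)&(hsv[:,:,1]<60)&(np.linalg.norm(P[:,:,:2]-c,axis=2)<.15)&(P[:,:,0]<.56)
        x=P[b]; e=x[x[:,0]<x[:,0].min()+.012]; vv,uu=np.nonzero(b); print('   ball pts',len(x),e.mean(0).round(4),x.min(0).round(3),x[:,2].max().round(4))
E
```

```text
scene0 L near 8 3577 [613. 226.] [213. 225.] 13.6
scene0 L comp 8 3140 [573. 204.] [122. 201.] 12.0
   ball pts 259 [0.51   0.2321 0.0986] [0.504 0.153 0.088] 0.1061
scene0 R near 7 1450 [ 585. -172.] [121. 202.] 11.1
scene0 R comp 7 1450 [ 585. -172.] [121. 202.] 11.1
   ball pts 100 [ 0.5233 -0.1418  0.0984] [ 0.518 -0.202  0.088] 0.1064
side0 L near 12 3555 [606. 213.] [184. 205.] 11.8
side0 L comp 12 3470 [574. 206.] [119. 205.] 11.9
   ball pts 241 [0.5125 0.2364 0.0983] [0.506 0.16  0.087] 0.106
side0 R near 9 1145 [ 584. -170.] [118. 203.] 9.5
side0 R comp 9 1136 [ 572. -172.] [ 88. 204.] 11.2
   ball pts 84 [ 0.5258 -0.1375  0.0974] [ 0.519 -0.197  0.087] 0.1041
```

```bash
cat > g.py <<'E'
import numpy as np
def Rz(a): return np.array([[np.cos(a),-np.sin(a)],[np.sin(a),np.cos(a)]])
S={'L':(np.array([568.6,204.]),np.radians(12)),'R':(np.array([580.,-172.]),np.radians(11))}
def tcp(n,s,gap=0,h=17.5):
    O,y=S[n]; a=y+.38-s
    return O+Rz(y)@[0,-78]+Rz(a)@[-6-h-gap,95],np.degrees(a)
E
python3 - <<'E'
from g import *
for n in S:
    for s,g in ((0,30),(0,15),(0,0),(.1,0),(.2,0),(.29,0),(.38,0),(.47,0)):
        p,a=tcp(n,s,g); print(n,s,g,p.round(1),round(a,1))
E
```

```text
L 0 30 [487.5 176.9] 33.8
L 0 15 [500.  185.3] 33.8
L 0 0 [512.5 193.6] 33.8
L 0.1 0 [519.4 200.5] 28.0
L 0.2 0 [527.  206.7] 22.3
L 0.29 0 [534.3 211.5] 17.2
L 0.38 0 [542.1 215.7] 12.0
L 0.47 0 [550.2 219.2] 6.8
R 0 30 [ 498.5 -197.6] 32.8
R 0 15 [ 511.1 -189.5] 32.8
R 0 0 [ 523.7 -181.4] 32.8
R 0.1 0 [ 530.8 -174.6] 27.0
R 0.2 0 [ 538.5 -168.6] 21.3
R 0.29 0 [ 545.9 -163.9] 16.2
R 0.38 0 [ 553.7 -159.8] 11.0
R 0.47 0 [ 561.8 -156.5] 5.8
```

Emit:
arm_command(
  motion="-50 20 0 8; -50 30 0 8; -50 30 0 8; -50 30 0 8; -30 30 0 0; 0 0 0 0",
  jaw=-1,
)

```text
clock: 0.7
ee_pos: [0.5158, 0.1295, 0.2299]
ee_rot: [0.341, 0.62, -0.341, 0.619]
contact_force: [0.6, 0.7, 0.1]
opening: 0.0493
```

Emit:
arm_command(
  motion="-15 25 0 0; -10 15 0 0; 0 0 0 0; 0 0 0 0; 0 0 0 0",
)

```text
clock: 1.2
ee_pos: [0.4957, 0.1646, 0.2295]
ee_rot: [0.343, 0.618, -0.343, 0.618]
contact_force: [-0.5, -0.2, -1.0]
opening: 0.0096
```

Emit:
arm_command(
  motion="-10 10 0 0; 0 0 -40 0; 0 0 -40 0; 0 0 -40 0; 0 0 -20 0; 0 0 0 0; 0 0 0 0",
)

```text
clock: 1.9
ee_pos: [0.4848, 0.176, 0.0898]
ee_rot: [0.343, 0.619, -0.343, 0.618]
contact_force: [-0.8, -0.2, -0.2]
opening: 0.0005
```

```bash
python3 - <<'E'
from h import *
s=arm.observe(); print(s['ee_pos'],s['opening'],s['contact_force'])
a,_,m=shot('side','side1'); b,_,m=shot('wrist','wrist1')
c=cv2.resize(a[180:340,200:400],(800,640))[:, :]
cv2.imwrite('pics/c1.png',np.hstack([cv2.resize(a[180:340,220:380],(400,400)),cv2.resize(b,(400,400))])[:,:,::-1])
E
```

```text
[0.48480192 0.17596442 0.0898321 ] 0.0004910381276436067 [-0.78267427 -0.17188178 -0.23963433]
```

View pics/c1.png

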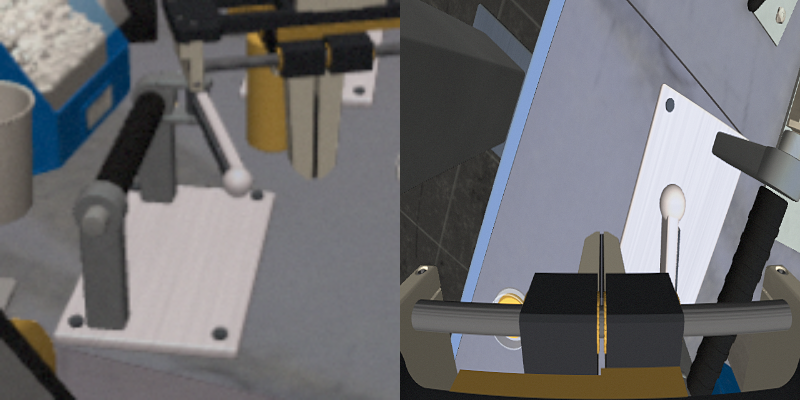

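The closed fingertips are clear on the robot side of the left lever: side crop at about (315,170), ball at (237,180). Now I approach and press in small steps.

Emit:
arm_command(
  motion="10 7 -4 0; 10 7 0 0; 0 0 0 0; 0 0 0 0",
)

```text
clock: 2.4
ee_pos: [0.5054, 0.1901, 0.0858]
ee_rot: [0.343, 0.618, -0.343, 0.619]
contact_force: [0.5, 0.2, 0.3]
opening: 0.0002
```

Emit:
arm_command(
  motion="4 2.5 0 0; 4 2.5 0 0; 4 4 0 -3; 4 4 0 -3; 0 0 0 0; 0 0 0 0",
)

```text
clock: 3.0
ee_pos: [0.5205, 0.2023, 0.0855]
ee_rot: [0.374, 0.6, -0.375, 0.6]
contact_force: [-1.6, -1.3, 1.4]
opening: 0.0005
```

Emit:
arm_command(
  motion="4 3 0 -3; 4 3 0 -3; 0 0 0 0; 0 0 0 0",
)

```text
clock: 3.4
ee_pos: [0.5282, 0.2085, 0.0854]
ee_rot: [0.405, 0.58, -0.405, 0.58]
contact_force: [-3.0, -1.0, 0.5]
opening: 0.0002
```

Emit:
arm_command(
  motion="3 2 0 -2; 3 2 0 -2; 0 0 0 0; 0 0 0 0",
)

```text
clock: 3.8
ee_pos: [0.5348, 0.2128, 0.0855]
ee_rot: [0.425, 0.565, -0.426, 0.565]
contact_force: [-3.7, 0.2, 0.1]
opening: 0.0007
```

Emit:
arm_command(
  motion="2 1 0 -1; 0 0 0 0; 0 0 0 0",
)

```text
clock: 4.1
ee_pos: [0.5368, 0.2138, 0.0855]
ee_rot: [0.43, 0.561, -0.43, 0.561]
contact_force: [-3.8, 0.5, -0.5]
opening: 0.0001
```

Emit:
arm_command(
  motion="2 1 0 -1; 0 0 0 0; 0 0 0 0",
)

```text
clock: 4.4
ee_pos: [0.5389, 0.2149, 0.0855]
ee_rot: [0.435, 0.557, -0.435, 0.557]
contact_force: [-4.3, 1.5, -0.9]
opening: 0.0002
```

Emit:
arm_command(
  motion="3 1 0 -2; 0 0 0 0; 0 0 0 0",
)

```text
clock: 4.7
ee_pos: [0.5418, 0.216, 0.0856]
ee_rot: [0.445, 0.55, -0.445, 0.55]
contact_force: [-4.3, 1.4, -1.5]
opening: 0.0005
```

Emit:
arm_command(
  motion="3 1.5 0 -1; 0 0 0 0; 0 0 0 0",
)

```text
clock: 5.0
ee_pos: [0.5448, 0.2172, 0.0856]
ee_rot: [0.449, 0.546, -0.45, 0.546]
contact_force: [-5.4, 1.1, -0.4]
opening: 0.0007
```

Emit:
arm_command(
  motion="3 1.5 0 -1; 0 0 0 0; 0 0 0 0",
)

```text
clock: 5.3
ee_pos: [0.5478, 0.2184, 0.0856]
ee_rot: [0.454, 0.542, -0.455, 0.542]
contact_force: [-5.0, -0.5, -0.2]
opening: 0.0005
```

Emit:
arm_command(
  motion="2 0.5 0 -1; 0 0 0 0; 0 0 0 0",
)

```text
clock: 5.6
ee_pos: [0.5497, 0.2191, 0.0856]
ee_rot: [0.459, 0.538, -0.459, 0.538]
contact_force: [-4.1, 0.6, 0.1]
opening: 0.0007
```

Emit:
arm_command(
  motion="2 0.5 0 -1; 0 0 0 0; 0 0 0 0",
)

```text
clock: 5.9
ee_pos: [0.5516, 0.2198, 0.0856]
ee_rot: [0.464, 0.534, -0.464, 0.534]
contact_force: [-6.2, 1.1, -0.3]
opening: 0.0002
```

Emit:
arm_command(
  motion="1.5 0.2 0 0; 0 0 0 0; 0 0 0 0",
)

```text
clock: 6.2
ee_pos: [0.5529, 0.2201, 0.0856]
ee_rot: [0.463, 0.534, -0.464, 0.534]
contact_force: [-6.2, 0.8, -0.7]
opening: 0.0005
```

Emit:
arm_command(
  motion="1 0 0 0; 0 0 0 0; 0 0 0 0",
)

```text
clock: 6.5
ee_pos: [0.5533, 0.2201, 0.0855]
ee_rot: [0.463, 0.534, -0.464, 0.534]
contact_force: [-7.0, 1.3, 1.2]
opening: 0.0001
```

Emit:
arm_command(
  motion="1.5 0 0 0; 0 0 0 0; 0 0 0 0; 0 0 0 0",
)

```text
clock: 6.9
ee_pos: [0.5535, 0.2201, 0.0855]
ee_rot: [0.462, 0.535, -0.464, 0.533]
contact_force: [-11.8, 1.3, 5.1]
opening: 0.0004
```

```bash
python3 - <<'E'
from h import *
s=arm.observe(); print(s['ee_pos'],s['contact_force'])
a,_,m=shot('scene','scene2');b,_,m=shot('side','side2')
cv2.imwrite('pics/c2.png',np.hstack([cv2.resize(a[200:320,200:320],(400,400)),cv2.resize(b[190:310,230:350],(400,400))])[:,:,::-1])
E
```

```text
[0.55353614 0.22011338 0.08550082] [-11.8301098    1.29880894   5.11465186]
```

View pics/c2.png

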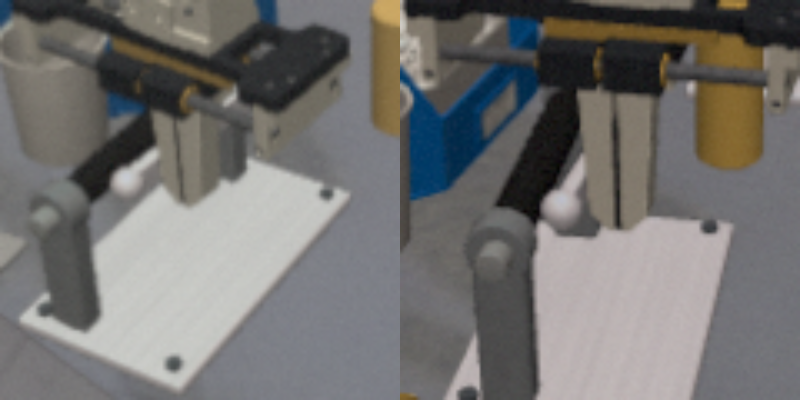

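The ball (crop at about (125,180) and (560,207)) sits against the left bar, and the force rises steeply with no further travel. So the left lever runs through and the right one should be the short one. I'll back off, then lift and cross over.

Emit:
arm_command(
  motion="-10 -5 0 5; -15 -9 0 5; -20 -12 0 5; -20 -14 0 5; -5 -4 0 5; 0 0 0 0; 0 0 30 0; 0 0 50 0",
)

```text
clock: 7.8
ee_pos: [0.4864, 0.1762, 0.1648]
ee_rot: [0.338, 0.622, -0.339, 0.62]
contact_force: [1.6, -0.6, 1.3]
opening: 0.0004
```

Emit:
arm_command(
  motion="0 -10 40 0; 0 -40 0 0; 0 -50 0 0; 0 -50 0 0; 0 -50 0 0; 0 -50 0 0; 0 -50 0 0; 0 -50 0 0",
)

```text
clock: 8.6
ee_pos: [0.4876, -0.1766, 0.2064]
ee_rot: [0.339, 0.62, -0.338, 0.622]
contact_force: [1.6, 0.2, 0.1]
opening: 0.0006
```

Emit:
arm_command(
  motion="0 -20 0 0; 0 0 0 0; 0 0 0 0; 0 0 0 0",
)

```text
clock: 9.0
ee_pos: [0.4868, -0.1927, 0.2058]
ee_rot: [0.337, 0.621, -0.337, 0.622]
contact_force: [-0.3, 0.2, -0.6]
opening: 0.0003
```

Emit:
arm_command(
  motion="5 -7 -30 0; 0 0 -40 0; 0 0 -40 0; 0 0 -10 0; 0 0 0 0; 0 0 0 0",
)

```text
clock: 9.6
ee_pos: [0.4918, -0.2005, 0.0868]
ee_rot: [0.337, 0.621, -0.337, 0.622]
contact_force: [-0.2, -0.3, 0.2]
opening: 0.0007
```

```bash
python3 - <<'E'
from h import *
s=arm.observe(); print(s['ee_pos'],s['contact_force'])
a,_,m=shot('scene','scene3');b,_,m=shot('side','side3')
cv2.imwrite('pics/c3.png',np.hstack([cv2.resize(a[150:300,220:420],(400,300)),cv2.resize(b[130:280,230:430],(400,300))])[:,:,::-1])
E
```

```text
[ 0.49179753 -0.20053327  0.08677309] [-0.17402223 -0.29228636  0.22452923]
```

View pics/c3.png

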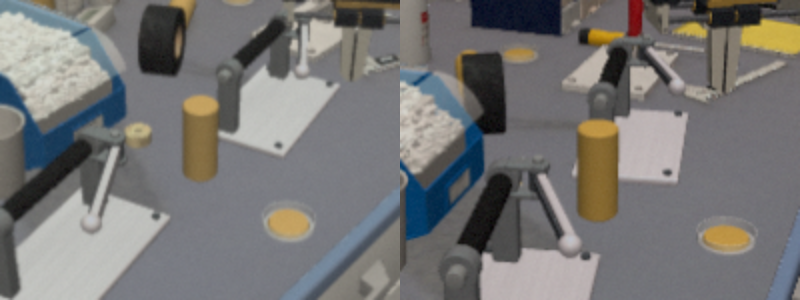

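The left lever is back out (ball at about (92,222) and (570,243)). The slug and dish have not moved, and the fingers are outside the right lever. Now I press the right one.

Emit:
arm_command(
  motion="10 6 0 0; 12 7 0 0; 5 3.5 0 0; 4 2.5 0 0; 4 4 0 -3; 4 4 0 -3; 0 0 0 0; 0 0 0 0",
)

```text
clock: 10.5
ee_pos: [0.5296, -0.1743, 0.0855]
ee_rot: [0.369, 0.603, -0.369, 0.603]
contact_force: [-0.6, -1.6, 1.2]
opening: 0.0002
```

Emit:
arm_command(
  motion="4 3 0 -3; 4 3 0 -3; 0 0 0 0; 0 0 0 0",
)

```text
clock: 10.9
ee_pos: [0.537, -0.1681, 0.0854]
ee_rot: [0.4, 0.584, -0.4, 0.583]
contact_force: [-2.9, 0.9, 1.2]
opening: 0.0002
```

Emit:
arm_command(
  motion="3 2 0 -2; 0 0 0 0; 0 0 0 0",
)

```text
clock: 11.2
ee_pos: [0.5406, -0.1659, 0.0854]
ee_rot: [0.41, 0.576, -0.411, 0.576]
contact_force: [-3.5, 1.5, -0.3]
opening: 0.0002
```

Emit:
arm_command(
  motion="2 1.5 0 -1; 0 0 0 0; 0 0 0 0",
)

```text
clock: 11.5
ee_pos: [0.5429, -0.1645, 0.0855]
ee_rot: [0.415, 0.572, -0.416, 0.572]
contact_force: [-3.0, -0.3, -1.2]
opening: 0.0005
```

Emit:
arm_command(
  motion="2 0.7 0 -1; 0 0 0 0; 0 0 0 0",
)

```text
clock: 11.8
ee_pos: [0.5449, -0.1637, 0.0855]
ee_rot: [0.421, 0.569, -0.421, 0.568]
contact_force: [-4.3, 1.0, -1.0]
opening: 0.0006
```

Emit:
arm_command(
  motion="2 0.7 0 -1; 0 0 0 0; 0 0 0 0",
)

```text
clock: 12.1
ee_pos: [0.547, -0.163, 0.0856]
ee_rot: [0.425, 0.565, -0.426, 0.565]
contact_force: [-4.1, 1.1, -0.8]
opening: 0.0006
```

Emit:
arm_command(
  motion="2 0.7 0 0; 0 0 0 0; 0 0 0 0",
)

```text
clock: 12.4
ee_pos: [0.5489, -0.1624, 0.0856]
ee_rot: [0.425, 0.565, -0.426, 0.565]
contact_force: [-4.2, 0.8, -0.2]
opening: 0.0006
```

Emit:
arm_command(
  motion="1.5 0.4 0 0; 0 0 0 0; 0 0 0 0",
)

```text
clock: 12.7
ee_pos: [0.5503, -0.162, 0.0856]
ee_rot: [0.426, 0.565, -0.426, 0.565]
contact_force: [-4.1, 2.2, 0.2]
opening: 0.0003
```

Emit:
arm_command(
  motion="1.5 0.4 0 0; 0 0 0 0; 0 0 0 0",
)

```text
clock: 13.0
ee_pos: [0.5508, -0.1618, 0.0856]
ee_rot: [0.425, 0.565, -0.426, 0.564]
contact_force: [-7.5, 1.3, 1.4]
opening: 0.0004
```

Emit:
arm_command(
  motion="1.5 0.4 0 0; 0 0 0 0; 0 0 0 0; 0 0 0 0",
)

```text
clock: 13.4
ee_pos: [0.5511, -0.1617, 0.0855]
ee_rot: [0.425, 0.566, -0.427, 0.563]
contact_force: [-11.1, -0.3, 5.8]
opening: 0.0008
```

```bash
python3 - <<'E'
from h import *
s=arm.observe(); print(s['clock'],s['ee_pos'],s['contact_force'])
a,_,m=shot('scene','scene4');b,_,m=shot('side','side4')
cv2.imwrite('pics/c4.png',np.hstack([cv2.resize(a[140:260,230:400],(400,282)),cv2.resize(b[130:280,230:430],(400,282))])[:,:,::-1])
for f in ('scene0','scene4'):
    p,d,P=cloud(f); hsv=cv2.cvtColor(p,cv2.COLOR_RGB2HSV)
    m=(d>0)&(P[:,:,2]>.086)&(P[:,:,2]<.112)&(hsv[:,:,2]>90)&(hsv[:,:,1]<60)
    for n,c in (('L',(.515,.232)),('R',(.528,-.143)),('Rstop .29',(.5605,-.131)),('R .47',(.583,-.129))):
        q=P[m&(np.linalg.norm(P[:,:,:2]-c,axis=2)<.014)]; print(f,n,len(q),q.mean(0).round(4) if len(q) else '')
E
```

```text
13.4 [ 0.55106109 -0.16172836  0.08554386] [-11.10457478  -0.33616731   5.75751161]
scene0 L 99 [0.5118 0.2317 0.0992]
scene0 R 55 [ 0.525  -0.142   0.0986]
scene0 Rstop .29 0 
scene0 R .47 0 
scene4 L 100 [0.5118 0.2317 0.0994]
scene4 R 1 [ 0.5322 -0.1545  0.0998]
scene4 Rstop .29 54 [ 0.5583 -0.1281  0.0988]
scene4 R .47 0
```

View pics/c4.png

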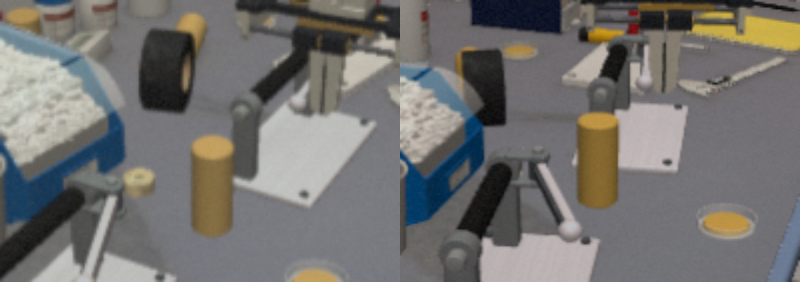

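The right ball is held off its bar, at the predicted 0.29 stop, with the force rigid at about 11 N. The left lever is fully out, so I'm handing in while holding.

```bash
python3 -c "
from h import *
s=arm.observe();print(s['clock'],s['contact_force']);print(workorder.job_done())"
```

```text
13.5 [-10.84367685   1.0690946    4.9621263 ]
the job is handed in; nothing more can be done
None
```

I pressed both levers in turn with the backs of the closed fingers. The right lever is the one that stops short of its bar, and I handed the job in at 13.5 s while holding it pressed in.

- **Left lever:** it ran right up to its bar. The force rose to about 12 N with no further travel, and the pictures show the ball at the bar. I held it there for over 0.2 s, then let it spring out. Its ball is back within 1 mm of where it started.
- **Right lever:** it went rigid at about 11 N. The ball measured about 4 mm from the spot predicted for the 0.29 rad stop, which is about as close as my depth readings get (within 3–4 mm).
- **Last checks:** the wrist sensor still read about 11 N just before hand-in. In the pictures the left lever was out, the slug and dish had not moved, and I saw no touch on either bar. I didn't check the weight and beaker after the final press, but the arm did not go near them.
- **Mismatch:** both levers reached their ends about 3–5 mm further in x than my model predicted, so I judged the ends by the jump in force and by the pictures.

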